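Fit the matching rib to the pottery shaping machine

ROBOT

A 6-joint arm with a two-finger parallel gripper is mounted at the origin on the work surface. World frame = base frame: x ahead of the robot, y to its left, z up, the work surface at z = 0. Lengths are in mm, angles in rad, forces in N, time in s.
With the tool pointing down it reaches from about 300 to 775 mm from the base axis. Payload 14.6 kg.
Tool frame: the origin (TCP) lies on the centre line of the jaws, within the pads' length; the fingertips stand 8 mm ahead of it and the grasp point (between the pads) lies 11 mm behind it (env.tip_reach is the distance from the TCP to the fingertips, in mm); z points along the fingers, y is the line along which they close (so a half turn about z gives the same grasp; the last joint's range is limited). The gripper opens to 85 mm and grips with 20 to 120 N. Pads are 22 mm wide; open, the fingers measure 114 mm over their backs; the gripper's body (76 mm by 85 mm) begins 54 mm behind the grasp point. The pads swing forward as they close: fully open they stand 13 mm farther back than shut.
Start: joints at [-1.252, 0.3, 1.521, -0, 1.321, -0.067], TCP at [206.958, -509.566, 203.281] pointing down, gripper open.
Joint ranges: [-3.03, 3.03], [-0.79, 2.21], [0.23, 2.52], [-1.04, 4.18], [0, 3.07], [-2.55, 2.55]. Speed limits (rad/s): [2.22, 2.22, 2.57, 3.14, 3.14, 3.14].

INTERFACE

Orientations are given as [roll, pitch, yaw] about the fixed x, y, z axes, in that order (R = Rz(yaw) Ry(pitch) Rx(roll)).
In Python, from station import env gives the robot as it stands.
- The arm moves only by the tool carry_out, never from a script. Its argument "increments" is a list of rows, each a list of 3 entries, a list of its own where there are three numbers: the shift along the tool's x, y, z in mm, then the turn about the tool's z in rad, then the finger opening in mm, from 0 to 85.4. In form: [[[tx, ty, tz], spin, gripper], ...]. A call has 1 to 12 rows; each row shifts and turns the commanded pose from where the row before left it, along the tool's axes as they then stand; what a row does not reach is not made up. A row lasts 1/10 s, in which the tool goes at most 50 mm and 8.59 degrees, less where a joint would pass 70% of its speed; a pose out of reach is approached as far as the arm can. A call is refused whole if a number of a shift passes 50 or a number of a turn 0.15, either way. A call with a gripper value outside its range is refused whole. The fingers move at their own pace and stop on an object; "force" is the grip in N (left out, the last holds). Time passes only in rows, so rows that do not move let the fingers close. It gives the time, the measured TCP pose, the force, the opening and the grip force at its end, in the units of the state.
- env.get_obs(): the state, without advancing time (a new reading comes with each control period).
- env.read_camera(name): name is "scene" or "top" or "wrist"; returns a dict with "pixels" (420x560x3 uint8, red, green, blue), "intrinsics" (3x3 intrinsics, pixels), "dist_coeffs" ([k1, k2, p1, p2, k3] as OpenCV has them; the pictures are not rectified), "rvec" (rotation vector, rad) and "tvec" (3), from world to camera coordinates, as OpenCV has them. Camera axes: x right, y down, z forward; pixel columns grow to the right and rows downward; lengths in mm; the calibration is good to about 2 mm. A picture is of the moment at which its call begins. There is no depth.
- env.job_done(): hands the job in; it is judged then, once.
The state is a dict: "t": time; "qpos": joint angles; "dq": joint speeds; "effort": joint torques, N m; "tool_pos": TCP position; "ee_rot": TCP orientation; "ft_force": force on the tool from outside, world axes, zero at the start; "moment": the same for the moment, N m; "opening": finger opening in mm; "grasp_force": force on a finger pad.
Only numpy, scipy, OpenCV 4.12 (cv2) and the standard library are available. Lean on these libraries where they do the work, as an engineer would, in place of code of your own. Each camera call takes 0.05 s, during which the arm holds its last target. There are 200 camera calls.

TASK

Set up the shaping machine for the next pots: the worn rib on the small board beyond the bins is the sample; take the new rib with the same shaped edge out of the bins and lay it flat in the machine's bed between the stops, shaped edge towards the turntable. Then swing the clamp fully shut over it, and after that roll the speed thumbwheel with one fingertip until its bright bar is in line with the two pointers beside the slot. Leave the other ribs in their bins and everything else where it is.

Things in the scene. Friction and masses are not known exactly. Their poses are not given: they have to be found in the camera images.
- rib_nose: new rib, loose, 120 g, in one of the four bins: flat wooden board 110 mm long (its y), 60 mm deep (x from -30 to +30), 12 mm thick. Shaped edge on +x: one round nose, 50 mm wide, in the middle of the edge. On top a batten to grip: x from -19 to -1 mm, y from -30 to +30 mm, its top 38 mm over the underside. Origin: centre of the 110 x 60 outline, on the underside; z up
- rib_nose_edge (a point): point of rib_nose, 30 mm along its +x from the origin, on the underside: middle of the front of the shaped edge. Behind x = +5 mm the board is a plain rectangle; the ribs differ only in the shaped edge
- rib_horns: new rib, loose, 120 g, in one of the four bins: flat wooden board 110 mm long (its y), 60 mm deep (x from -30 to +30), 12 mm thick. Shaped edge on +x: two square horns, 25 mm wide, at the ends, a 60 mm bay between. On top a batten to grip: x from -19 to -1 mm, y from -30 to +30 mm, its top 38 mm over the underside. Origin: centre of the 110 x 60 outline, on the underside; z up
- rib_horns_edge (a point): point of rib_horns, 30 mm along its +x from the origin, on the underside: middle of the front of the shaped edge. Behind x = +5 mm the board is a plain rectangle; the ribs differ only in the shaped edge
- rib_step: new rib, loose, 120 g, in one of the four bins: flat wooden board 110 mm long (its y), 60 mm deep (x from -30 to +30), 12 mm thick. Shaped edge on +x: one square step along the +y half, the other half cut back. On top a batten to grip: x from -19 to -1 mm, y from -30 to +30 mm, its top 38 mm over the underside. Origin: centre of the 110 x 60 outline, on the underside; z up
- rib_step_edge (a point): point of rib_step, 30 mm along its +x from the origin, on the underside: middle of the front of the shaped edge. Behind x = +5 mm the board is a plain rectangle; the ribs differ only in the shaped edge
- rib_teeth: new rib, loose, 120 g, in one of the four bins: flat wooden board 110 mm long (its y), 60 mm deep (x from -30 to +30), 12 mm thick. Shaped edge on +x: three pointed teeth side by side. On top a batten to grip: x from -19 to -1 mm, y from -30 to +30 mm, its top 38 mm over the underside. Origin: centre of the 110 x 60 outline, on the underside; z up
- rib_teeth_edge (a point): point of rib_teeth, 30 mm along its +x from the origin, on the underside: middle of the front of the shaped edge. Behind x = +5 mm the board is a plain rectangle; the ribs differ only in the shaped edge
- old_nose: worn old rib with the outline, origin and axes of rib_nose (shaped edge on +x: one round nose, 50 mm wide, in the middle of the edge), 12 mm thick, no batten. Exactly one of the four old ribs lies on sample_board (origins within 20 mm in plan) and is the sample; the other three lie on a long board to the left of the robot and do not matter
- old_horns: worn old rib with the outline, origin and axes of rib_horns (shaped edge on +x: two square horns, 25 mm wide, at the ends, a 60 mm bay between), 12 mm thick, no batten. Exactly one of the four old ribs lies on sample_board (origins within 20 mm in plan) and is the sample; the other three lie on a long board to the left of the robot and do not matter
- old_step: worn old rib with the outline, origin and axes of rib_step (shaped edge on +x: one square step along the +y half, the other half cut back), 12 mm thick, no batten. Exactly one of the four old ribs lies on sample_board (origins within 20 mm in plan) and is the sample; the other three lie on a long board to the left of the robot and do not matter
- old_teeth: worn old rib with the outline, origin and axes of rib_teeth (shaped edge on +x: three pointed teeth side by side), 12 mm thick, no batten. Exactly one of the four old ribs lies on sample_board (origins within 20 mm in plan) and is the sample; the other three lie on a long board to the left of the robot and do not matter
- sample_board: small dark wooden board, 130 x 170 x 10 mm, fixed on the table beyond the bins, carrying the sample; origin at the centre of its underside
- bins: fixed dark wooden tray of four bins (2 x 2), 225 mm (x) x 305 mm (y); walls 24 mm high, 5 mm thick; floor 5 mm over the table; origin at the centre of its underside. One new rib lies flat in each bin, batten up, shaped edge to the tray's +x give or take 0.2 rad; which rib is in which bin varies
- bed (a point): middle of the floor of the machine's rib bed, 74 mm over the table; +x points to the round turntable, z up. Stops 10 mm high, 6 mm thick: behind (inner face x = -34 mm) and at both ends (inner faces y = +-59 mm, x up to +6 mm); front open. A well-laid rib has its origin here and its axes along these, with 4 mm play behind and at each end
- bed_edge (a point): point 30 mm along +x from bed, where the middle of the front of the rib's shaped edge belongs
- clamp (a joint): swing clamp on the bed's -y side: steel bar on an upright pivot, value grows counter-clockwise from above. 0 = open (knob end to the bed's -x, nose to +x); 1.57 = shut on its stop (knob end to -y, nose over the rib's end, 3 mm above its board, clear of the batten). Stays where left; about 1 N at the knob moves it. A rib not down in the bed blocks it
- clamp_pivot (a point): pivot of the clamp, on the bar's top face, 100 mm along the bed's -y from bed, 99 mm over the table
- clamp_knob (a point): top of the clamp's upright round black knob, 139 mm over the table: 18 mm in diameter, 40 mm tall, standing on the bar 80 mm from the pivot; the bar is 16 mm wide
- speed_wheel (a joint): black fluted thumbwheel, radius 40 mm, 18 mm wide, axle along the bed's y, in a slot in the machine's top. Value: angle of the bright bar across its rim from the top. 0 = bar in line with the two raised bright pointers by the slot; positive = bar leaning to the bed's +x. Rolling its top 40 mm to -x lowers the value by 1 rad. Friction holds it; under 1 N at the rim turns it
- wheel_top (a point): top of the thumbwheel at rest, 84 mm over the table, 14 mm over the machine's flat top; axes as the bed's, rolling is along x. The wheel's axle gives up to 6 mm downwards on a spring (about 2 N to start, 7 N at the bottom); this point does not move with it. The slot is 72 mm (x) by 24 mm
- slip_jar: bystander: closed amber jar, 64 mm across, 90 mm tall; origin under its centre
- mallet: bystander: wooden mallet, 200 mm long, lying near the robot
- tool_cup: bystander: empty white cup, 80 mm across, 90 mm tall; origin under its centre
Things that resemble listed ones, but are neither listed nor needed, are in the scene too. What is shaped like the rib_teeth but pink is not meant. What is shaped like the rib_nose but orange is not meant.

How it is judged:
By the outcome, as a careful person would: the job done as asked, in the order asked, and still so for the second after the job is handed in, with the robot touching nothing.
It also fails if it takes over 64 s, if anything falls off the work surface, if the arm or the gripper's body presses on something with over 40 N, if the wrist force passes 120 N, or if a joint passes its speed limit or range.

## Working session

There is one attempt and no reset: what is moved stays moved. The work goes in short steps, Python scripts to look and compute and a tool call to move; the robot and the scene stay as the last step left them, time stands still between calls to the robot, and variables do not carry over. Pictures are saved under pics/ and viewed, at most 10 in all, crops included, and the job is handed in when it is done.

Besides the shell and the picture viewer there is one more tool, called after "Emit:" by a JSON object that holds its "fn" and its "kwargs", one argument or row to a line. carry_out: Moves the arm, as the interface text tells. Its arguments: {"type":"object","properties":{"increments":{"type":"array"},"force":{"type":"number"}},"required":["increments"]}

```bash
mkdir -p pics; cat > h.py <<'E'
import numpy as np, cv2
from station import env
def grab(n,f):
    c=env.read_camera(n); cv2.imwrite('pics/'+f,cv2.cvtColor(c['pixels'],cv2.COLOR_RGB2BGR)); np.savez('pics/'+f+'.npz',**{k:np.array(v) for k,v in c.items()}); return c
def ray(f,uv,z):
    c=np.load('pics/'+f+'.npz'); R=cv2.Rodrigues(c['rvec'])[0]; t=c['tvec'].reshape(3)
    p=cv2.undistortPoints(np.array(uv,float).reshape(-1,1,2),c['intrinsics'],c['dist_coeffs']).reshape(-1,2)
    d=np.c_[p,np.ones(len(p))]@R; o=-R.T@t; z=np.broadcast_to(z,len(p))
    return o+d*((z-o[2])/d[:,2])[:,None]
def proj(f,P):
    c=np.load('pics/'+f+'.npz'); return cv2.projectPoints(np.array(P,float).reshape(-1,1,3),c['rvec'],c['tvec'],c['intrinsics'],c['dist_coeffs'])[0].reshape(-1,2)
E
python3 -c "
from h import *
grab('top','top1.png');grab('scene','sc1.png');print(env.get_obs())"
```

```text
{'t': 0.1, 'qpos': array([-1.25157793e+00,  3.00388464e-01,  1.52147235e+00, -6.89717338e-07,
        1.32068482e+00, -6.65595355e-02]), 'dq': array([ 0.00130019, -0.00156542, -0.00196033,  0.00037966, -0.0003682 ,
        0.00046485]), 'effort': array([ 3.98049771e-03, -5.44377565e+01, -3.62368298e+01,  3.31129377e-05,
        3.07553026e-03,  4.08243602e-05]), 'tool_pos': array([ 206.90440762, -509.36737931,  202.81265105]), 'ee_rot': array([-3.14064174e+00, -6.27162805e-05,  3.85778077e-01]), 'ft_force': array([-0.26464961, -0.51516742,  0.63392752]), 'moment': array([-0.03226952, -0.03134983,  0.02863896]), 'grasp_force': 0.0, 'opening': 85.50137155733906}
```

View pics/top1.png

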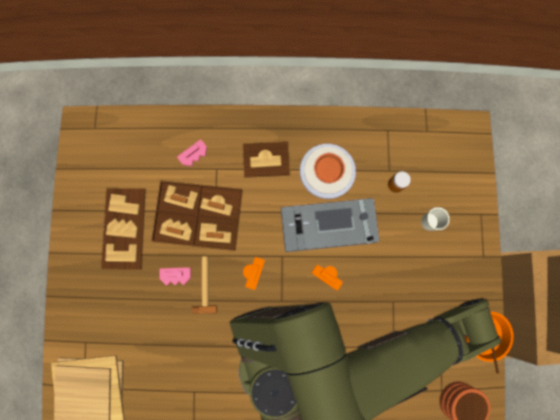

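View pics/sc1.png

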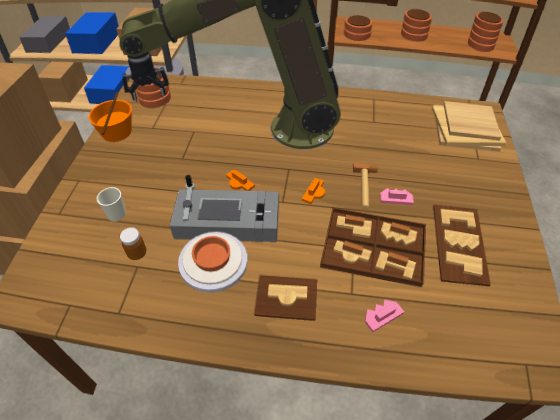

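The sample, at (266,160) in top, has a round nose. The matching new rib is in the bin at (216,205). The machine is at (330,225), with the clamp at its right end and the wheel at (298,225). Next I'll enlarge these areas.

```bash
python3 -c "
from h import *
a=cv2.imread('pics/top1.png')
x=cv2.resize(a[170:260,150:250],None,fx=4,fy=4,interpolation=2)
y=cv2.resize(a[190:260,275:385],None,fx=5,fy=5,interpolation=2)
s=cv2.imread('pics/sc1.png');z=cv2.resize(s[170:250,165:290],None,fx=3,fy=3,interpolation=2)
w=cv2.resize(s[205:285,320:430],None,fx=3,fy=3,interpolation=2)
C=np.zeros((600,800,3),np.uint8)
C[:360,:400]=x;C[:240,400:775]=z;C[360:600,400:730]=w
cv2.imwrite('pics/c1.png',C);cv2.imwrite('pics/c2.png',y)
print(ray('top1.png',[[216,205],[266,160],[285,207],[374,200],[379,238],[287,250]],[20,20,70,70,70,70]))
"
```

```text
[[ 579.30422814  213.04819082   20.        ]
 [ 749.11061121   33.87923867   20.        ]
 [ 565.89387905  -35.39764015   70.        ]
 [ 594.06108723 -350.25397024   70.        ]
 [ 459.40205496 -364.43881354   70.        ]
 [ 415.80090499  -42.99586259   70.        ]]
```

View pics/c1.png

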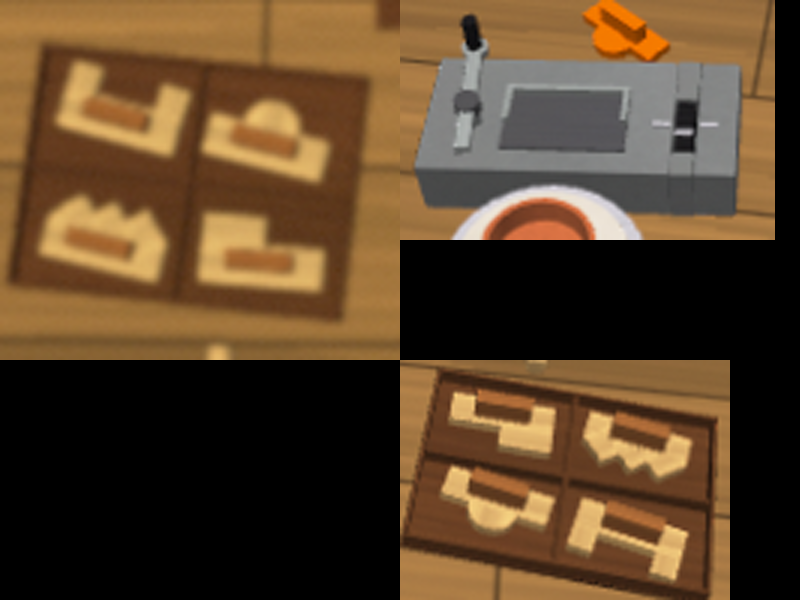

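View pics/c2.png

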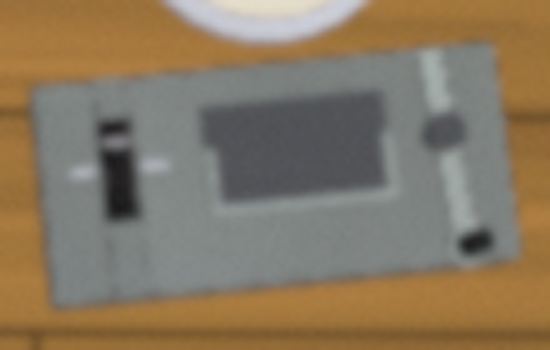

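```bash
cat >> h.py <<'E'
from scipy.optimize import least_squares
def fit(f,model,uv,x0):
    "model Nx3 in body (z world), fit x,y,yaw by reprojection"
    m=np.array(model,float)
    def P(q): c,s=np.cos(q[2]),np.sin(q[2]); return np.c_[q[0]+c*m[:,0]-s*m[:,1],q[1]+s*m[:,0]+c*m[:,1],m[:,2]]
    r=least_squares(lambda q:(proj(f,P(q))-uv).ravel(),x0,x_scale=[1,1,.01]); return r.x,np.round(r.fun.reshape(-1,2),1)
def tool2(pos):
    "delta from current TCP to world target [x,y,z,yaw] in tool axes: shift, spin (tool down); shift is in the CURRENT axes"
    o=env.get_obs(); R=cv2.Rodrigues(np.zeros(3))[0]; y=o['ee_rot'][2]
    d=np.array(pos[:3])-o['tool_pos']; c,s=np.cos(y),np.sin(y)
    return np.round([c*d[0]+s*d[1], s*d[0]-c*d[1], -d[2], -(pos[3]-y)],3)
E
python3 -c "
from h import *
T='top1.png'
b=np.array([[120,168],[444,132],[475,240],[220,200],[386,190]])/5+[275,190]-0.4
# bed frame; wheel y unknown-> fit without wheel
m=[[0,-100,99],[-80,-100,139],[-34,59,76],[-34,-59,76]]
q,r=fit(T,m,b[1:],[500,-200,-.1]);print('bed',q,r)
print('wheel',ray(T,b[:1],82), ray(T,[[275+117/5-.4,190+142/5-.4]],78))
k=np.array([[232,122],[297,140],[294,158],[230,142],[208,113],[330,139],[323,184],[203,149]])/4+[150,170]-.4
m=[[-1,30,43],[-1,-30,43],[-19,-30,43],[-19,30,43],[5,55,17],[5,-55,17],[-30,-55,17],[-30,55,17]]
q,r=fit(T,m,k,[580,213,-.2]);print('rib',q,r)
"
```

```text
bed [ 5.24479314e+02 -2.06788339e+02  8.74455712e-02] [[ 0.5 -0.3]
 [-0.4  0.2]
 [-0.3  0.4]
 [ 0.2 -0.3]]
wheel [[507.71420614 -82.2228671   82.        ]] [[526.36047192 -80.39346512  78.        ]]
rib [ 5.86927806e+02  2.10001865e+02 -2.30102536e-01] [[ 0.3  0. ]
 [ 0.2 -0.6]
 [-0.3 -0.2]
 [-0.5 -0.1]
 [ 1.2  0.4]
 [-0.1  0.9]
 [-0.8 -1. ]
 [-0.   0.6]]
```

Emit:
{"fn": "carry_out", "kwargs": {
  "increments": [
    [[0, 0, 0], -0.1365, 50],
    [[0, 0, 0], -0.1365, 50],
    [[0, 0, 0], -0.1365, 50],
    [[0, 0, 0], -0.1365, 50],
    [[0, 0, 0], -0.1365, 50],
    [[0, 0, 0], -0.1365, 50],
    [[0, 0, 0], -0.1365, 50],
    [[46.3, 11.5, 0], 0, 50],
    [[46.3, 11.5, 0], 0, 50],
    [[46.3, 11.5, 0], 0, 50],
    [[46.3, 11.5, 0], 0, 50],
    [[46.3, 11.5, 0], 0, 50]
  ]
}}

```text
t: 1.3
tool_pos: [315.9, -295.4, 203.1]
ee_rot: [-3.141, -0.0, 1.341]
ft_force: [1.0, -0.8, -0.1]
opening: 50.0
grasp_force: 0.0
```

Emit:
{"fn": "carry_out", "kwargs": {
  "increments": [
    [[46.3, 11.5, 0], 0, 50],
    [[46.3, 11.5, 0], 0, 50],
    [[46.3, 11.5, 0], 0, 50],
    [[46.3, 11.5, 0], 0, 50],
    [[46.3, 11.5, 0], 0, 50],
    [[46.3, 11.5, 0], 0, 50],
    [[46.3, 11.5, 0], 0, 50],
    [[46.3, 11.5, 0], 0, 50],
    [[46.3, 11.5, 0], 0, 50],
    [[46.3, 11.5, 0], 0, 50],
    [[46.3, 11.5, 0], 0, 50],
    [[46.3, 11.5, 0], 0, 50]
  ]
}}

```text
t: 2.5
tool_pos: [576.8, 214.4, 202.9]
ee_rot: [-3.141, 0.0, 1.342]
ft_force: [0.8, -0.7, 0.5]
opening: 50.0
grasp_force: 0.0
```

```bash
python3 -c "
from h import *
grab('wrist','w1.png')
print(tool2([577.2,212.3,203,1.341]),env.get_obs()['tool_pos'],env.get_obs()['ee_rot'])
q=[586.9,210,-.23];c,s=np.cos(q[2]),np.sin(q[2])
m=np.array([[-1,30,43],[-1,-30,43],[-19,-30,43],[-19,30,43],[5,55,17],[5,-55,17],[-30,-55,17],[-30,55,17]])
print(proj('w1.png',np.c_[q[0]+c*m[:,0]-s*m[:,1],q[1]+s*m[:,0]+c*m[:,1],m[:,2]]).round())"
```

```text
[-7.227e+00  7.150e-01 -1.340e+00  3.000e-03] [578.12566329 219.50291522 201.66030135] [-3.14020647e+00 -6.49936127e-04  1.34433503e+00]
[[292. 145.]
 [292. 208.]
 [273. 208.]
 [272. 145.]
 [298. 114.]
 [297. 223.]
 [263. 223.]
 [261. 114.]]
```

View pics/w1.png

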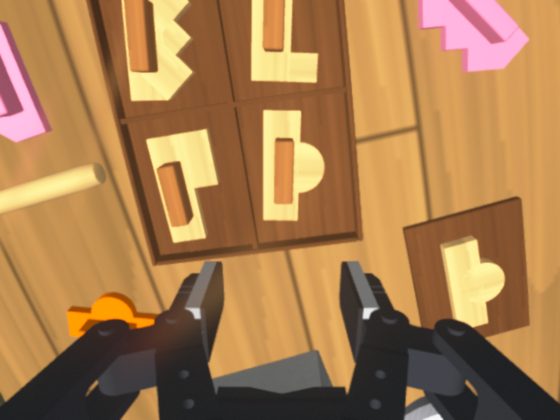

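Wrist view: the nose rib's board corners are at (264,110), (300,111), (297,221), (264,220) and its batten spans (275..294, 138..204). That's within a few px of the prediction, so I'll refit.

```bash
python3 -c "
from h import *
m=np.array([[-1,30,43],[-1,-30,43],[-19,-30,43],[-19,30,43],[5,55,17],[5,-55,17],[-30,-55,17],[-30,55,17]])
k=[[294,139],[293,204],[275,203],[276,138],[300,111],[297,221],[264,220],[264,110]]
q,r=fit('w1.png',m,k,[587,210,-.23]);print(q,r)
g=[q[0]-10*np.cos(q[2]),q[1]-10*np.sin(q[2])];print(g,env.get_obs()['tool_pos'],tool2([*g,33,q[2]+np.pi/2]))
"
```

```text
[ 5.89436090e+02  2.13366481e+02 -2.42988103e-01] [[ 0.8  1.2]
 [ 0.2 -0. ]
 [-0.9  0.7]
 [-1.3  1.9]
 [ 0.9 -1. ]
 [ 0.7 -1.6]
 [-0.2 -1.1]
 [-0.2 -0.6]]
[np.float64(579.7298565883483), np.float64(215.77252130919894)] [578.12566329 219.50291522 201.66030135] [-3.2750e+00  2.4010e+00  1.6866e+02  1.7000e-02]
```

Emit:
{"fn": "carry_out", "kwargs": {
  "increments": [
    [[0, 2, 30], 0.017, 50],
    [[0, 0, 40], 0, 50],
    [[0, 0, 40], 0, 50],
    [[0, 0, 20], 0, 50],
    [[0, 0, 0], 0, 50],
    [[0, 0, 0], 0, 50],
    [[0, 0, 0], 0, 50]
  ]
}}

```text
t: 3.25
tool_pos: [579.2, 212.2, 75.1]
ee_rot: [3.139, -0.001, 1.324]
ft_force: [-0.4, 0.2, 0.3]
opening: 49.9
grasp_force: 0.0
```

```bash
python3 -c "
from h import *
print(tool2([579.7,215.8,30,1.328]),env.get_obs()['tool_pos'])"
```

```text
[ 3.6250e+00 -3.5200e-01  4.5087e+01 -4.0000e-03] [579.15666308 212.19917129  75.0872563 ]
```

Emit:
{"fn": "carry_out", "kwargs": {
  "increments": [
    [[1.5, 0, 25], 0, 50],
    [[0, 0, 15], 0, 50],
    [[0, 0, 4], 0, 50],
    [[0, 0, 0], 0, 50],
    [[0, 0, 0], 0, 15],
    [[0, 0, 0], 0, 15],
    [[0, 0, 0], 0, 15],
    [[0, 0, 0], 0, 15],
    [[0, 0, 0], 0, 15],
    [[0, 0, 0], 0, 15]
  ],
  "force": 50
}}

```text
t: 4.25
tool_pos: [578.7, 213.4, 29.3]
ee_rot: [-3.142, -0.0, 1.324]
ft_force: [0.5, 0.5, -0.4]
opening: 14.7
grasp_force: 0.0
```

```bash
python3 -c "
from h import *
grab('wrist','w2.png');o=env.get_obs();print(o['opening'],o['grasp_force'],env.tip_reach)"
```

```text
14.805747766127647 0.0 8.0
```

View pics/w2.png

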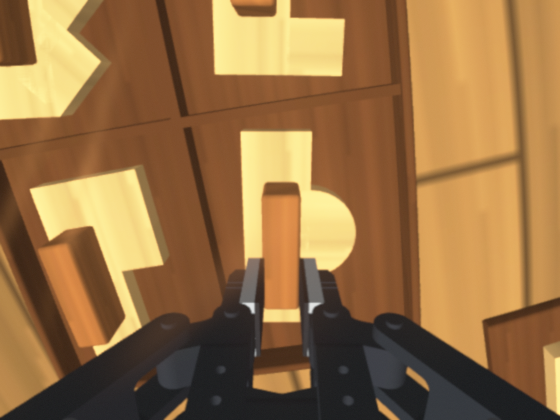

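The fingers close astride the batten near its lower end, at about (282,300), with no grip. I'll check the projected TCP.

```bash
python3 -c "
from h import *
o=env.get_obs();t=o['tool_pos'];print(t,o['ee_rot'],proj('w2.png',[t,t+[0,0,-8],t+[0,0,11],t+[0,0,60]]).round())
m=np.array([[-1,30,43],[-1,-30,43],[-19,-30,43],[-19,30,43],[5,55,17],[-30,55,17],[30,0,17]])
k=[[300,184],[300,308],[264,308],[263,184],[311,131],[242,131],[356,232]]
print(fit('w2.png',m,k,[587,210,-.23]))
c=np.load('pics/w2.png.npz');R=cv2.Rodrigues(c['rvec'])[0];print(-R.T@c['tvec'].ravel(),R[2])
"
```

```text
[578.70382195 213.4153511   29.31837853] [ 3.14156996e+00 -4.30662786e-06  1.32432095e+00] [[281. 248.]
 [281. 242.]
 [281. 258.]
 [281. 319.]]
(array([ 5.89759155e+02,  2.15288955e+02, -2.44797621e-01]), array([[ 2. ,  5.9],
       [-0.1, -1.4],
       [-0.4, -1.4],
       [-1.7,  5.9],
       [ 1.2, -4.5],
       [-1.2, -4.4],
       [ 0.2, -1.4]]))
[598.01068576 289.58666603 199.92675238] [-0.07605668 -0.30004339 -0.95088871]
```

Emit:
{"fn": "carry_out", "kwargs": {
  "increments": [
    [[0, 0, 0], 0, 0],
    [[0, 0, 0], 0, 0],
    [[0, 0, 0], 0, 0],
    [[0, 0, 0], 0, 0],
    [[0, 0, 0], 0, 0]
  ],
  "force": 60
}}

```text
t: 4.8
tool_pos: [578.7, 213.4, 29.3]
ee_rot: [-3.142, -0.0, 1.324]
ft_force: [0.7, -0.7, -0.6]
opening: 0.3
grasp_force: 0.0
```

```bash
python3 -c "
from h import *
grab('wrist','w3.png');grab('scene','s3.png')
a=cv2.imread('pics/w3.png')[120:,130:430];b=cv2.imread('pics/s3.png')[130:310,260:460];b=cv2.resize(b,None,fx=2.4,fy=2.4,interpolation=2)
C=np.zeros((440,790,3),np.uint8);C[:300,:300]=a;C[:432,305:785]=b;cv2.imwrite('pics/c3.png',C)"
```

```text
(no output)
```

View pics/c3.png

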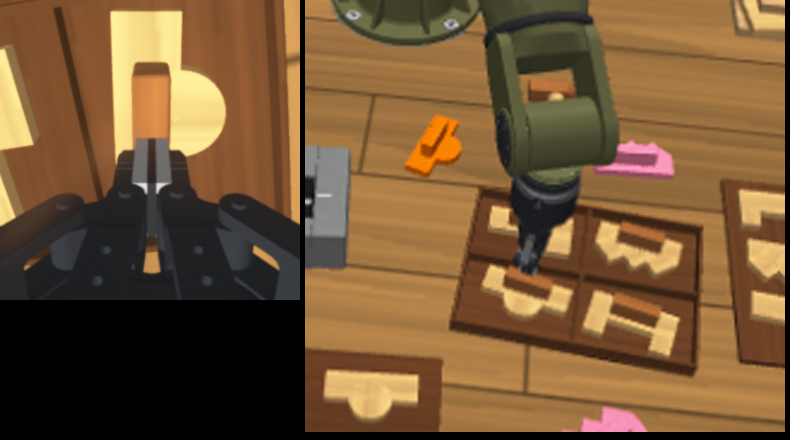

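```bash
python3 -c "
from h import *
t=env.get_obs()['tool_pos'].copy()
for z in [21,40,50,60]: print(z,proj('s3.png',[[t[0],t[1],z]]).round(1),proj('w3.png',[[t[0],t[1],z],[t[0]+2.7,t[1]+10.7,z]]).round(1).tolist())
a=cv2.imread('pics/w3.png')[200:320,240:325];b=cv2.imread('pics/s3.png')[205:275,325:390]
C=np.zeros((500,790,3),np.uint8);a=cv2.resize(a,None,fx=4,fy=4);b=cv2.resize(b,None,fx=6.5,fy=6.5,interpolation=2);C[:480,:340]=a;C[:b.shape[0],350:350+b.shape[1]]=b;cv2.imwrite('pics/c4.png',C)"
```

```text
21 [[350.6 249.2]] [[281.2, 241.5], [281.3, 222.0]]
40 [[351.4 245.5]] [[281.2, 257.5], [281.2, 236.3]]
50 [[351.8 243.6]] [[281.2, 267.3], [281.2, 245.0]]
60 [[352.2 241.6]] [[281.2, 278.2], [281.2, 254.9]]
```

View pics/c4.png

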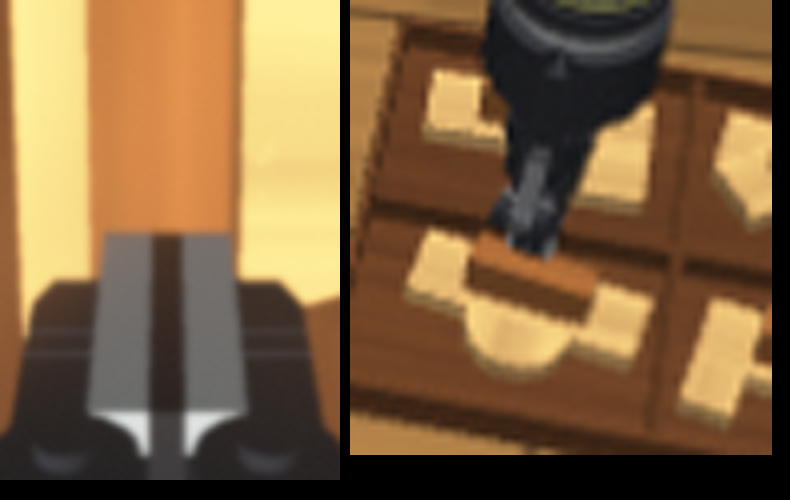

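The fingertips stand about 25–35 mm higher than the documentation says and close above the batten. I'll touch the batten top (z=43) gently to calibrate the height.

Emit:
{"fn": "carry_out", "kwargs": {
  "increments": [
    [[0, 0, 1.5], 0, 0],
    [[0, 0, 1.5], 0, 0],
    [[0, 0, 1], 0, 0],
    [[0, 0, 0], 0, 0]
  ]
}}

```text
t: 5.3
tool_pos: [578.6, 213.4, 25.0]
ee_rot: [-3.141, 0.0, 1.324]
ft_force: [-0.4, -1.2, 0.1]
opening: -0.0
grasp_force: 0.0
```

Emit:
{"fn": "carry_out", "kwargs": {
  "increments": [
    [[0, 0, 1.5], 0, 0],
    [[0, 0, 1.5], 0, 0],
    [[0, 0, 0], 0, 0]
  ]
}}

```text
t: 5.6
tool_pos: [578.6, 213.4, 22.0]
ee_rot: [-3.141, 0.0, 1.324]
ft_force: [-0.3, 0.3, -0.0]
opening: -0.2
grasp_force: 0.0
```

Emit:
{"fn": "carry_out", "kwargs": {
  "increments": [
    [[0, 0, 1.5], 0, 0],
    [[0, 0, 1.5], 0, 0],
    [[0, 0, 0], 0, 0]
  ]
}}

```text
t: 5.9
tool_pos: [578.6, 213.4, 19.0]
ee_rot: [-3.141, 0.0, 1.324]
ft_force: [0.0, -0.1, 0.1]
opening: 0.1
grasp_force: 0.0
```

Emit:
{"fn": "carry_out", "kwargs": {
  "increments": [
    [[0, 0, 1.5], 0, 0],
    [[0, 0, 1.5], 0, 0],
    [[0, 0, 0], 0, 0]
  ]
}}

```text
t: 6.2
tool_pos: [578.6, 213.4, 16.0]
ee_rot: [-3.141, 0.0, 1.324]
ft_force: [-0.4, -0.5, -0.2]
opening: -0.1
grasp_force: 0.0
```

```bash
python3 -c "
from h import *
t=env.get_obs()['tool_pos'];c=grab('wrist','w4.png')['pixels'].astype(int)
for n,p in (('w3',cv2.imread('pics/w3.png')[...,::-1].astype(int)),('w4',c)):
  s=p[:,:,0]-p[:,:,2]
  for u in (271,292): print(n,u,[int(v) for v in s[150:300:4,u]])
print(t,proj('w4.png',[t,t+[0,0,-8]]).round())
"
```

```text
w3 271 [113, 114, 111, 111, 112, 112, 111, 112, 98, 81, 78, 86, 132, 140, 140, 141, 141, 140, 141, 140, 139, 140, 141, 140, 137, 137, 136, 66, 18, 14, 10, 9, 8, 4, 4, 3, 2, 1]
w3 292 [104, 106, 106, 106, 106, 105, 106, 106, 105, 78, 74, 94, 143, 147, 147, 148, 146, 147, 146, 147, 146, 145, 145, 145, 144, 145, 144, 64, 11, 9, 8, 6, 6, 5, 4, 4, 3, 1]
w4 271 [113, 113, 112, 111, 113, 111, 112, 112, 112, 112, 81, 82, 79, 80, 126, 141, 141, 142, 142, 141, 141, 140, 141, 140, 139, 139, 138, 66, 17, 15, 11, 9, 6, 4, 4, 3, 2, 1]
w4 292 [104, 106, 108, 108, 109, 108, 108, 109, 108, 109, 84, 80, 78, 87, 135, 146, 147, 147, 148, 146, 147, 146, 145, 145, 146, 146, 144, 65, 12, 9, 8, 6, 6, 5, 5, 4, 4, 1]
[578.58934658 213.39721073  16.03713909] [[281. 248.]
 [281. 242.]]
```

Emit:
{"fn": "carry_out", "kwargs": {
  "increments": [
    [[0, 0, 1.5], 0, 0],
    [[0, 0, 1.5], 0, 0],
    [[0, 0, 0], 0, 0]
  ]
}}

```text
t: 6.55
tool_pos: [579.0, 213.5, 15.0]
ee_rot: [3.141, -0.0, 1.324]
ft_force: [-9.1, -3.6, 18.2]
opening: -0.0
grasp_force: 9.3
```

Emit:
{"fn": "carry_out", "kwargs": {
  "increments": [
    [[0, 0, 1], 0, 0],
    [[0, 0, 1], 0, 0],
    [[0, 0, 0], 0, 0]
  ]
}}

```text
t: 6.85
tool_pos: [579.1, 213.5, 14.9]
ee_rot: [3.14, -0.001, 1.324]
ft_force: [-18.6, -7.4, 38.4]
opening: -0.1
grasp_force: 19.2
```

Emit:
{"fn": "carry_out", "kwargs": {
  "increments": [
    [[0, 0, -6], 0, 50],
    [[0, 0, 0], 0, 50],
    [[0, 0, 0], 0, 50],
    [[0, 0, 0], 0, 50],
    [[0, 0, 0], 0, 50],
    [[0, 0, 6], 0, 50],
    [[0, 0, 8], 0, 50],
    [[0, 0, 0], 0, 50]
  ]
}}

```text
t: 7.65
tool_pos: [577.9, 213.2, 1.5]
ee_rot: [-3.139, 0.001, 1.324]
ft_force: [-0.0, 0.7, 0.0]
opening: 49.6
grasp_force: 0.0
```

Emit:
{"fn": "carry_out", "kwargs": {
  "increments": [
    [[0, 0, 3], 0, 50],
    [[0, 0, 3], 0, 50],
    [[0, 0, 0], 0, 50]
  ]
}}

```text
t: 7.95
tool_pos: [578.5, 213.4, -3.1]
ee_rot: [-3.141, 0.0, 1.324]
ft_force: [-0.3, -0.2, -0.6]
opening: 50.1
grasp_force: 0.0
```

Emit:
{"fn": "carry_out", "kwargs": {
  "increments": [
    [[0, 0, 2], 0, 50],
    [[0, 0, 2], 0, 50],
    [[0, 0, 0], 0, 50]
  ]
}}

```text
t: 8.25
tool_pos: [578.6, 213.4, -7.0]
ee_rot: [-3.141, 0.0, 1.324]
ft_force: [0.5, -0.1, 0.3]
opening: 50.2
grasp_force: 0.0
```

Emit:
{"fn": "carry_out", "kwargs": {
  "increments": [
    [[0, 0, 0], 0, 10],
    [[0, 0, 0], 0, 10],
    [[0, 0, 0], 0, 10],
    [[0, 0, 0], 0, 10],
    [[0, 0, 0], 0, 10],
    [[0, 0, 0], 0, 10],
    [[0, 0, 0], 0, 10]
  ],
  "force": 60
}}

```text
t: 8.95
tool_pos: [578.9, 213.5, -6.4]
ee_rot: [3.141, -0.0, 1.324]
ft_force: [0.3, -0.2, 4.9]
opening: 16.8
grasp_force: 60.0
```

Emit:
{"fn": "carry_out", "kwargs": {
  "increments": [
    [[0, 0, -15], 0, 10],
    [[0, 0, -30], 0, 10],
    [[0, 0, -40], -0.11, 10],
    [[0, 0, -40], -0.112, 10],
    [[0, 0, 0], -0.112, 10],
    [[0, 0, 0], 0, 10],
    [[-20.8, -5, 0], 0, 10],
    [[-40, -9.7, 0], 0, 10],
    [[-40, -9.7, 0], 0, 10],
    [[-40, -9.7, 0], 0, 10],
    [[-40, -9.7, 0], 0, 10],
    [[-40, -9.7, 0], 0, 10]
  ]
}}

```text
t: 10.15
tool_pos: [543.6, -12.7, 117.5]
ee_rot: [-3.14, -0.0, 1.655]
ft_force: [-0.3, 0.1, -1.4]
opening: 16.6
grasp_force: 59.4
```

Emit:
{"fn": "carry_out", "kwargs": {
  "increments": [
    [[-40, -9.7, 0], 0, 10],
    [[-40, -9.7, 0], 0, 10],
    [[-40, -9.7, 0], 0, 10],
    [[-40, -9.7, 0], 0, 10],
    [[-35.1, -8.5, 0], 0, 10],
    [[0, 0, 20], 0, 10],
    [[0, 0, 10], 0, 10],
    [[0, 0, 0], 0, 10],
    [[0, 0, 0], 0, 10]
  ]
}}

```text
t: 11.05
tool_pos: [514.7, -209.0, 88.3]
ee_rot: [-3.141, -0.0, 1.658]
ft_force: [0.2, 0.0, -0.2]
opening: 16.8
grasp_force: 59.4
```

```bash
python3 -c "
from h import *
grab('wrist','w5.png');print(tool2([514.7,-209.7,94,1.658]),env.get_obs()['tool_pos'])
q=[524.5,-206.8,.0874];c,s=np.cos(q[2]),np.sin(q[2])
m=np.array([[-34,59,84],[-34,-59,84],[6,59,84],[6,-59,84]])
print(proj('w5.png',np.c_[q[0]+c*m[:,0]-s*m[:,1],q[1]+s*m[:,0]+c*m[:,1],m[:,2]]).round())
a=cv2.imread('pics/w5.png');cv2.imwrite('pics/w5b.png',cv2.resize(a,(784,588),interpolation=2))"
```

```text
[-5.940e-01 -3.220e-01 -5.251e+00  1.000e-03] [ 514.96870026 -209.08042483   88.74894995]
[[231. 127.]
 [240. 337.]
 [316. 127.]
 [309. 337.]]
```

View pics/w5b.png

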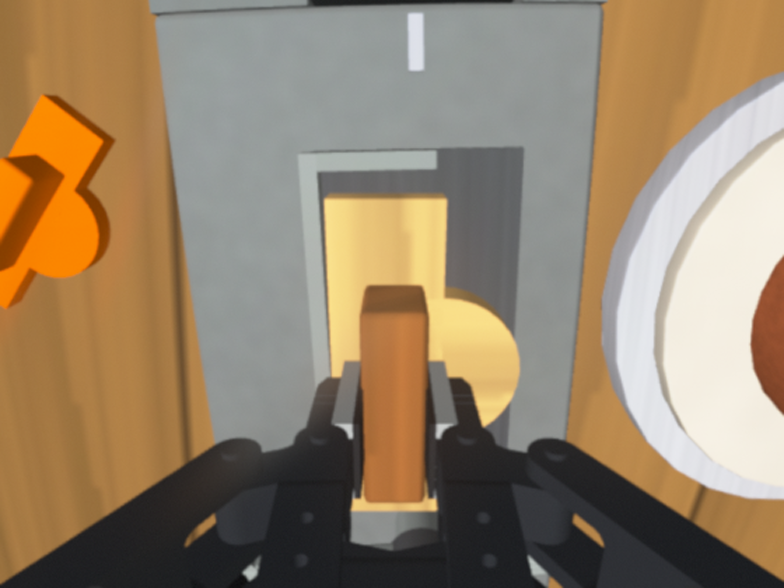

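Wrist view (in 784-wide pixels): the bed's +y stop has inner corners at (319,171) and (437,169). The held rib's top corners are at (325,195), (446,195) and (437,512), with the nose tip at (520,365). I'll fit both.

```bash
python3 -c "
from h import *
u=lambda a:(np.array(a)+.5)/1.4-.5
f='w5.png'
print('bed corners',ray(f,u([[319,171],[437,169],[318,350]]),84).round(1))
for zt in (108,112,116):
  m=[[5,55,zt],[-30,55,zt],[5,-55,zt],[30,0,zt],[-1,30,zt+26],[-19,30,zt+26],[-1,-30,zt+26],[-19,-30,zt+26]]
  k=u([[446,195],[325,195],[437,512],[520,365],[427,287],[364,287],[424,500],[366,500]])
  q,r=fit(f,m,k,[524,-207,.087]);print(zt,q.round(4),r.tolist())
  c,s=np.cos(q[2]),np.sin(q[2]);print('  +y back corner',q[0]-30*c-55*s,q[1]-30*s+55*c)
q=[524.5,-206.8,.0874];c,s=np.cos(q[2]),np.sin(q[2]);print('bed pred',q[0]-34*c-59*s,q[1]-34*s+59*c)
print(env.get_obs()['tool_pos'])
"
```

```text
bed corners [[ 484.1 -148.9   84. ]
 [ 523.3 -144.8   84. ]
 [ 486.6 -214.4   84. ]]
108 [ 5.245278e+02 -2.041371e+02  8.640000e-02] [[0.7, -2.9], [1.3, -3.0], [-0.5, -9.0], [-1.4, -2.1], [2.4, 10.6], [-2.6, 10.5], [0.8, -5.6], [-1.0, -5.7]]
  +y back corner 489.89197215647806 -151.93212128347594
112 [ 5.242574e+02 -2.024746e+02  8.580000e-02] [[1.6, -5.8], [-0.3, -6.0], [-0.1, -6.2], [0.7, -1.5], [2.9, 9.9], [-3.7, 9.8], [1.1, -2.3], [-2.0, -2.4]]
  +y back corner 489.6523111101186 -150.24927406339435
116 [ 5.239899e+02 -2.008243e+02  8.520000e-02] [[2.5, -8.9], [-2.1, -9.1], [0.3, -3.2], [2.8, -0.8], [3.5, 9.2], [-4.9, 9.0], [1.4, 1.3], [-3.0, 1.1]]
  +y back corner 489.41680366503215 -148.57774916254826
bed pred 485.47973877561884 -150.99301823265253
[ 514.96870026 -209.08042483   88.74894995]
```

```bash
python3 -c "
from h import *
u=lambda a:(np.array(a)+.5)/1.4-.5
f='w5.png'
for zt in (104,108,112,116):
  m=[[5,55,zt],[-30,55,zt],[5,-55,zt],[30,0,zt],[-1,30,zt+26],[-19,30,zt+26],[-1,-30,zt+26],[-19,-30,zt+26]]
  k=u([[446,199],[325,199],[437,512],[520,365],[427,307],[364,307],[424,500],[366,500]])
  q,r=fit(f,m,k,[524,-207,.087]);print(zt,q.round(4),r.tolist())
  c,s=np.cos(q[2]),np.sin(q[2]);d=np.array([q[0]-524.5,q[1]+206.8]);print(' off from bed (bed axes)',d[0]*c+d[1]*s,-d[0]*s+d[1]*c)
"
```

```text
104 [ 5.250862e+02 -2.080574e+02  9.260000e-02] [[-0.8, 2.4], [2.6, 2.8], [-0.3, -8.3], [-3.5, 1.3], [1.5, 2.7], [-1.6, 2.9], [1.1, -4.5], [0.6, -4.4]]
 off from bed (bed axes) 0.46732713338870224 -1.306209173119008
108 [ 5.248074e+02 -2.063290e+02  9.200000e-02] [[-0.0, -0.4], [1.0, -0.0], [0.1, -5.6], [-1.5, 1.9], [2.0, 2.1], [-2.7, 2.2], [1.3, -1.3], [-0.3, -1.3]]
 off from bed (bed axes) 0.34933232273424364 0.4407853056030523
112 [ 5.245313e+02 -2.046119e+02  9.140000e-02] [[0.9, -3.3], [-0.6, -3.0], [0.5, -2.8], [0.5, 2.5], [2.5, 1.4], [-3.8, 1.6], [1.6, 2.0], [-1.3, 2.0]]
 off from bed (bed axes) 0.2308162287802305 2.176149791180188
116 [ 5.242582e+02 -2.029070e+02  9.070000e-02] [[1.8, -6.3], [-2.4, -6.1], [0.9, 0.2], [2.7, 3.2], [3.1, 0.8], [-5.0, 0.9], [1.9, 5.5], [-2.3, 5.6]]
 off from bed (bed axes) 0.11179320418272992 3.898948549332715
```

Emit:
{"fn": "carry_out", "kwargs": {
  "increments": [
    [[0, -0.6, 8], 0, 10],
    [[0, 0, 8], 0, 10],
    [[0, 0, 4], 0, 10],
    [[0, 0, 0], 0, 10],
    [[0, 0, 0], 0, 10]
  ]
}}

```text
t: 11.6
tool_pos: [514.1, -209.8, 68.3]
ee_rot: [-3.142, -0.0, 1.658]
ft_force: [0.3, 0.6, -1.0]
opening: 16.7
grasp_force: 59.4
```

Emit:
{"fn": "carry_out", "kwargs": {
  "increments": [
    [[0, 0, 2], 0, 10],
    [[0, 0, 2], 0, 10],
    [[0, 0, 0], 0, 10],
    [[0, 0, 0], 0, 10]
  ]
}}

```text
t: 12.0
tool_pos: [514.0, -209.8, 64.3]
ee_rot: [-3.142, -0.0, 1.658]
ft_force: [0.9, -0.6, -1.2]
opening: 17.0
grasp_force: 59.4
```

Emit:
{"fn": "carry_out", "kwargs": {
  "increments": [
    [[0, 0, 1], 0, 10],
    [[0, 0, 0.7], 0, 10],
    [[0, 0, 0], 0, 10]
  ]
}}

```text
t: 12.3
tool_pos: [514.0, -209.8, 62.6]
ee_rot: [3.142, -0.0, 1.658]
ft_force: [0.1, -0.9, -1.5]
opening: 16.9
grasp_force: 59.5
```

Emit:
{"fn": "carry_out", "kwargs": {
  "increments": [
    [[0, 0, 0.7], 0, 10],
    [[0, 0, 0], 0, 10]
  ]
}}

```text
t: 12.5
tool_pos: [514.1, -209.8, 62.5]
ee_rot: [3.141, 0.0, 1.658]
ft_force: [-4.8, 1.5, 7.8]
opening: 17.0
grasp_force: 60.5
```

Emit:
{"fn": "carry_out", "kwargs": {
  "increments": [
    [[0, 0, -0.7], 0, 40],
    [[0, 0, 0], 0, 40],
    [[0, 0, 0], 0, 40],
    [[0, 0, 0], 0, 40],
    [[0, 0, -10], 0, 40],
    [[0, 0, -25], 0, 40],
    [[0, 0, -35], 0, 40],
    [[0, 0, 0], 0, 40],
    [[0, 0, 0], 0, 40]
  ]
}}

```text
t: 13.4
tool_pos: [514.3, -209.9, 133.6]
ee_rot: [3.14, 0.001, 1.658]
ft_force: [0.4, -0.0, -1.2]
opening: 40.1
grasp_force: 0.0
```

```bash
python3 -c "
from h import *
grab('wrist','w6.png');o=env.get_obs();print(o['tool_pos'],o['opening'])"
```

```text
[ 513.8907918  -209.70277677  132.62557427] 40.41254539261222
```

Emit:
{"fn": "carry_out", "kwargs": {
  "increments": [
    [[-31, -35, 0], 0, 0],
    [[-31, -35, 0], 0, 0],
    [[0, 0, 0], 0, 0],
    [[0, 0, 0], 0, 0],
    [[0, 0, 0], 0, 0],
    [[0, 0, 20], 0, 0],
    [[0, 0, 27], 0, 0],
    [[0, 0, 0], 0, 0],
    [[0, 0, 0], 0, 0]
  ]
}}

```text
t: 14.35
tool_pos: [450.2, -277.0, 85.8]
ee_rot: [-3.141, -0.001, 1.659]
ft_force: [-0.3, -0.4, 1.1]
opening: -0.0
grasp_force: 0.0
```

Emit:
{"fn": "carry_out", "kwargs": {
  "increments": [
    [[-13, 0, 0], 0, 0],
    [[-10.7, -1.5, 0], 0, 0],
    [[-10.8, -1.5, 0], 0, 0],
    [[-10.7, 1.3, 0], 0, 0],
    [[-10.7, 1.4, 0], 0, 0],
    [[-10, 4.1, 0], 0, 0],
    [[-10.1, 4.1, 0], 0, 0],
    [[0, 0, 0], 0, 0]
  ]
}}

```text
t: 15.15
tool_pos: [464.7, -353.8, 85.4]
ee_rot: [3.142, 0.0, 1.658]
ft_force: [-0.3, 0.6, 0.2]
opening: 0.4
grasp_force: 0.0
```

Emit:
{"fn": "carry_out", "kwargs": {
  "increments": [
    [[-8.6, 6.5, 0], 0, 0],
    [[-8.7, 6.5, 0], 0, 0],
    [[-6.6, 8.5, 0], 0, 0],
    [[-6.7, 8.6, 0], 0, 0],
    [[-2.7, 6, 0], 0, 0],
    [[-2.7, 6, 0], 0, 0],
    [[0, 0, 0], 0, 0]
  ]
}}

```text
t: 15.85
tool_pos: [509.8, -384.7, 85.5]
ee_rot: [3.142, 0.0, 1.659]
ft_force: [-0.4, 0.4, -0.4]
opening: 0.1
grasp_force: 0.0
```

Emit:
{"fn": "carry_out", "kwargs": {
  "increments": [
    [[-1, 3, 0], 0, 0],
    [[-1, 3, 0], 0, 0],
    [[0, 2, 0], 0, 0],
    [[0, 0, 0], 0, 0]
  ]
}}

```text
t: 16.25
tool_pos: [517.7, -386.1, 85.6]
ee_rot: [3.141, 0.0, 1.658]
ft_force: [0.0, -1.2, -0.6]
opening: 0.1
grasp_force: 0.0
```

Emit:
{"fn": "carry_out", "kwargs": {
  "increments": [
    [[0, 2, 0], 0, 0],
    [[0, 2, 0], 0, 0],
    [[0, 0, 0], 0, 0]
  ]
}}

```text
t: 16.55
tool_pos: [520.8, -385.9, 85.6]
ee_rot: [-3.14, -0.0, 1.658]
ft_force: [-6.4, 0.5, 1.5]
opening: 0.2
grasp_force: 3.4
```

Emit:
{"fn": "carry_out", "kwargs": {
  "increments": [
    [[0, 1, 0], 0, 0],
    [[0, 0, 0], 0, 0],
    [[0, -3, 0], 0, 0],
    [[0, -15, 0], 0, 0],
    [[0, 0, -35], 0, 0],
    [[0, 0, -40], 0, 0],
    [[40, 0, 0], 0, 0],
    [[40, 0, 0], 0, 0],
    [[0, 0, 0], 0, 0],
    [[0, 0, 0], 0, 0]
  ]
}}

```text
t: 17.55
tool_pos: [497.9, -307.2, 161.1]
ee_rot: [3.141, 0.001, 1.66]
ft_force: [-0.4, -0.4, 0.4]
opening: 0.1
grasp_force: 0.0
```

```bash
python3 -c "
from h import *
o=env.get_obs();print(o['tool_pos'],o['ft_force'])
grab('wrist','w7.png');grab('scene','s7.png')
t=o['tool_pos']
print('top corners of wheel pred',proj('w7.png',[[507.7,-82.2,84]]),proj('w7.png',[[524,-206,86]]))
s=np.load('pics/s7.png.npz');print(proj('s7.png',[[507.7,-82.2,84],[524,-206,86]]))"
```

```text
[ 497.87147102 -307.15706043  161.07924768] [-0.43172307 -0.44122693  0.39236332]
top corners of wheel pred [[ 334.01104101 -170.7637093 ]] [[337.50992877  53.57658968]]
[[258.13962427 207.82343811]
 [217.90913232 207.0948045 ]]
```

Emit:
{"fn": "carry_out", "kwargs": {
  "increments": [
    [[45, 2.4, 0], 0, 40],
    [[45, 2.4, 0], 0, 40],
    [[45, 2.4, 0], 0, 40],
    [[44, 2.4, 0], 0, 40],
    [[0, 0, 20], 0, 40],
    [[0, 0, 15], 0, 40],
    [[0, 0, 0], 0, 40],
    [[0, 0, 0], 0, 40],
    [[0, 0, 0], 0, 40]
  ]
}}

```text
t: 18.55
tool_pos: [491.9, -129.1, 126.4]
ee_rot: [3.141, 0.0, 1.657]
ft_force: [-0.5, -0.3, 0.2]
opening: 39.5
grasp_force: 0.0
```

```bash
python3 -c "
from h import *
o=env.get_obs();print(o['tool_pos'],o['ee_rot'])
a=grab('wrist','w8.png')
w=proj('w8.png',[[507.7,-82.2,84]])[0];print(w)
p=a['pixels'];W=cv2.imread('pics/w8.png')
s=cv2.imread('pics/s7.png')[170:250,165:290]
w7=cv2.imread('pics/w7.png')
C=np.zeros((600,800,3),np.uint8)
u,v=w.astype(int);u0,v0=max(u-65,0),max(v-80,0);print(u0,v0)
c=cv2.resize(W[v0:v0+150,u0:u0+130],None,fx=3,fy=3,interpolation=2);C[:c.shape[0],:c.shape[1]]=c
C[:300,400:800]=cv2.resize(w7,(400,300));c=cv2.resize(s,(400,256),interpolation=2);C[310:566,400:]=c
cv2.imwrite('pics/c8.png',C)"
```

```text
[ 491.90398463 -129.07255257  126.35522524] [3.14057544e+00 4.11045557e-04 1.65743325e+00]
[315.81639718 145.85795155]
250 65
```

View pics/c8.png

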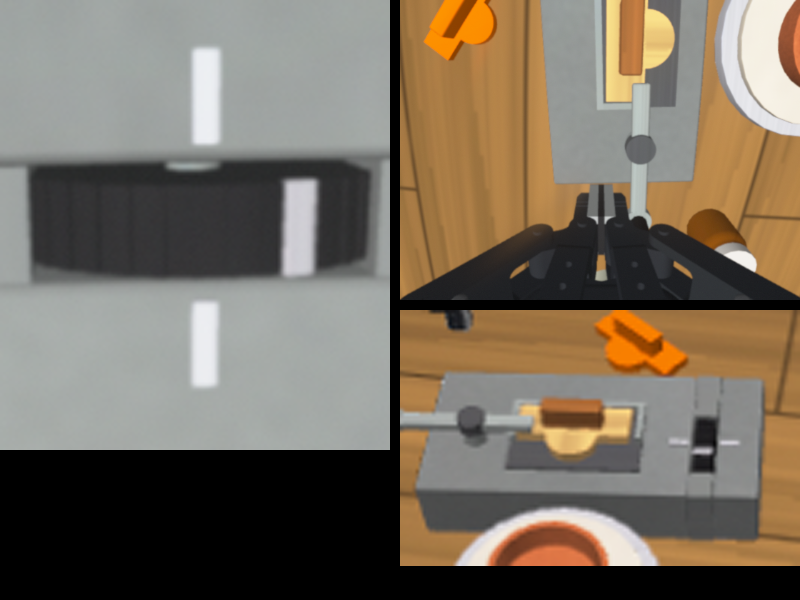

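Rib is flat in the bed and the clamp's nose is over its end. The pointers are at col ≈318 and the bar is at col ≈350, leaning to +x. Next I compute the angle.

```bash
cat >> h.py <<'E'
def wheel(f):
    p=cv2.imread('pics/'+f).astype(int); m=((p.min(2)>190)).astype(np.uint8); m[:40]=0
    n,l,s,c=cv2.connectedComponentsWithStats(m); out=[(int(s[i,4]),c[i].round(1).tolist(),s[i,:4].tolist()) for i in range(1,n) if s[i,4]>60 and 20<c[i][1]<300 and 240<c[i][0]<400]
    return out
def angle(f,P,B,th0=.4):
    w=ray(f,P,73.)[:,:2].mean(0); ex=np.array([np.cos(.088),np.sin(.088)])
    def g(t): 
        t=t[0]; q=ray(f,[B],44+40*np.cos(t))[0,:2]; return (q-w)@ex-40*np.sin(t)
    return w,least_squares(g,[th0]).x
E
python3 -c "
from h import *
for o in wheel('w8.png'): print(o)
print(angle('w8.png',[[318.5,97],[318,180]],[349.7,141]))
o=env.get_obs();t=o['tool_pos'];print(t)
"
```

```text
(298, [318.2, 96.2], [314, 81, 10, 32])
(247, [349.3, 140.8], [345, 126, 9, 30])
(256, [318.0, 179.2], [314, 165, 9, 29])
(1243, [270.9, 295.2], [257, 240, 70, 150])
(array([509.94589229, -80.00745583]), array([0.46450051]))
[ 491.8594793  -128.9882976   126.33851181]
```

Emit:
{"fn": "carry_out", "kwargs": {
  "increments": [
    [[23.5, 0, 0], 0, 40],
    [[23.5, 0, 0], 0, 40],
    [[0, 0, 30], 0, 40],
    [[0, 0, 20], 0, 40],
    [[0, 0, 10], 0, 40],
    [[0, 0, 0], 0, 40],
    [[0, 0, 0], 0, 40]
  ]
}}

```text
t: 19.3
tool_pos: [487.9, -81.9, 66.5]
ee_rot: [3.141, 0.0, 1.658]
ft_force: [0.5, 0.1, 0.5]
opening: 39.7
grasp_force: 0.0
```

Emit:
{"fn": "carry_out", "kwargs": {
  "increments": [
    [[0, 0, 1], 0, 40],
    [[0, 0, 1], 0, 40],
    [[0, 0, 1], 0, 40],
    [[0, 0, 0], 0, 40]
  ]
}}

```text
t: 19.7
tool_pos: [487.4, -81.6, 62.7]
ee_rot: [3.141, 0.0, 1.658]
ft_force: [-0.2, 0.5, -0.3]
opening: 39.9
grasp_force: 0.0
```

Emit:
{"fn": "carry_out", "kwargs": {
  "increments": [
    [[0, 0, 1], 0, 40],
    [[0, 0, 1], 0, 40],
    [[0, 0, 0], 0, 40]
  ]
}}

```text
t: 20.0
tool_pos: [487.3, -81.6, 60.4]
ee_rot: [-3.141, -0.0, 1.658]
ft_force: [-0.3, -0.2, 0.4]
opening: 40.0
grasp_force: 0.0
```

Emit:
{"fn": "carry_out", "kwargs": {
  "increments": [
    [[0, 0, 1], 0, 40],
    [[0, 0, 1], 0, 40],
    [[0, 0, 0], 0, 40]
  ]
}}

```text
t: 20.3
tool_pos: [487.3, -81.6, 58.4]
ee_rot: [-3.141, -0.0, 1.658]
ft_force: [-0.1, 0.3, -0.4]
opening: 40.3
grasp_force: 0.0
```

Emit:
{"fn": "carry_out", "kwargs": {
  "increments": [
    [[0, 0, 1], 0, 40],
    [[0, 0, 1], 0, 40],
    [[0, 0, 0], 0, 40]
  ]
}}

```text
t: 20.6
tool_pos: [487.3, -81.6, 56.4]
ee_rot: [-3.141, -0.0, 1.658]
ft_force: [-0.2, -0.5, -0.5]
opening: 40.3
grasp_force: 0.0
```

Emit:
{"fn": "carry_out", "kwargs": {
  "increments": [
    [[0, 0, 1], 0, 40],
    [[0, 0, 1], 0, 40],
    [[0, 0, 0], 0, 40]
  ]
}}

```text
t: 20.9
tool_pos: [487.4, -81.6, 54.5]
ee_rot: [3.142, -0.0, 1.658]
ft_force: [0.0, 0.2, 0.3]
opening: 39.8
grasp_force: 0.3
```

Emit:
{"fn": "carry_out", "kwargs": {
  "increments": [
    [[0, 0, 1], 0, 40],
    [[0, 0, 1], 0, 40],
    [[0, 0, 0], 0, 40]
  ]
}}

```text
t: 21.2
tool_pos: [487.4, -81.6, 52.6]
ee_rot: [3.141, 0.0, 1.658]
ft_force: [-0.5, 0.8, 3.7]
opening: 39.8
grasp_force: 1.5
```

Emit:
{"fn": "carry_out", "kwargs": {
  "increments": [
    [[0, -2, 0.5], 0, 40],
    [[0, -3, 0], 0, 40],
    [[0, -3, 0], 0, 40],
    [[0, -2, 0], 0, 40],
    [[0, 0, 0], 0, 40]
  ]
}}

```text
t: 21.7
tool_pos: [477.0, -82.6, 52.1]
ee_rot: [-3.141, 0.0, 1.658]
ft_force: [-0.6, -1.1, 2.4]
opening: 39.8
grasp_force: 1.5
```

Emit:
{"fn": "carry_out", "kwargs": {
  "increments": [
    [[0, 0, -10], 0, 40],
    [[0, 0, -20], 0, 40],
    [[-23.5, 0, -24], 0, 40],
    [[-23.5, 0, -20], 0, 40],
    [[0, 0, 0], 0, 40],
    [[0, 0, 0], 0, 40]
  ]
}}

```text
t: 22.3
tool_pos: [481.3, -129.3, 126.2]
ee_rot: [3.142, -0.0, 1.657]
ft_force: [0.5, -0.6, 0.1]
opening: 39.7
grasp_force: 0.0
```

```bash
python3 -c "
from h import *
print(env.get_obs()['tool_pos']);grab('wrist','w9.png')
L=wheel('w9.png');print(L)
if len(L)>=3: print(angle('w9.png',[L[0][1],L[2][1]],L[1][1]))
"
```

```text
[ 481.28496398 -129.26695318  126.1999179 ]
[(298, [336.1, 97.8], [332, 82, 10, 33]), (302, [351.2, 143.2], [346, 128, 11, 32]), (250, [334.7, 180.6], [330, 167, 10, 29])]
(array([509.71205125, -79.59894493]), array([0.19546571]))
```

Emit:
{"fn": "carry_out", "kwargs": {
  "increments": [
    [[23.5, 5, 0], 0, 40],
    [[23.5, 5, 0], 0, 40],
    [[0, 0, 30], 0, 40],
    [[0, 0, 30], 0, 40],
    [[0, 0, 8], 0, 40],
    [[0, 0, 0], 0, 40],
    [[0, 0, 3], 0, 40],
    [[0, 0, 3], 0, 40],
    [[0, 0, 0], 0, 40],
    [[0, 0, 0], 0, 40]
  ]
}}

```text
t: 23.35
tool_pos: [487.8, -81.7, 52.8]
ee_rot: [3.14, 0.0, 1.658]
ft_force: [0.4, -0.0, 2.5]
opening: 39.9
grasp_force: 1.4
```

Emit:
{"fn": "carry_out", "kwargs": {
  "increments": [
    [[0, -2, 0], 0, 40],
    [[0, -2, 0], 0, 40],
    [[0, -2, 0], 0, 40],
    [[0, -1.2, 0], 0, 40],
    [[0, 0, 0], 0, 40],
    [[0, 0, 0], 0, 40],
    [[0, 0, -10], 0, 40],
    [[0, 0, -20], 0, 40],
    [[-23.5, 0, -24], 0, 40],
    [[-23.5, 0, -20], 0, 40],
    [[0, 0, 0], 0, 40],
    [[0, 0, 0], 0, 40]
  ]
}}

```text
t: 24.55
tool_pos: [484.1, -128.9, 126.2]
ee_rot: [-3.142, -0.0, 1.658]
ft_force: [-0.6, -0.1, -0.5]
opening: 40.2
grasp_force: 0.0
```

```bash
python3 -c "
from h import *
print(env.get_obs()['tool_pos']);grab('wrist','w10.png')
L=wheel('w10.png');print(L)
if len(L)>=3: print(angle('w10.png',[L[0][1],L[2][1]],L[1][1],0))
"
```

```text
[ 484.05671618 -128.9191013   126.16570553]
[(314, [331.6, 98.4], [327, 82, 10, 33]), (317, [332.2, 143.8], [327, 128, 11, 33]), (254, [330.0, 180.7], [326, 167, 9, 29]), (1245, [280.7, 297.9], [269, 242, 67, 150])]
(array([509.69400733, -79.74049486]), array([-0.01496941]))
```

Emit:
{"fn": "carry_out", "kwargs": {
  "increments": [
    [[0, 15, 0], 0, 40],
    [[0, 15, 0], 0, 40],
    [[0, 0, 0], 0, 40],
    [[0, 0, 0], 0, 40],
    [[0, 0, 0], 0, 40]
  ]
}}

```text
t: 25.1
tool_pos: [513.4, -126.0, 125.7]
ee_rot: [-3.141, -0.0, 1.659]
ft_force: [-0.9, -0.4, 0.5]
opening: 40.2
grasp_force: 0.0
```

```bash
python3 -c "
from h import *
grab('wrist','w11.png')
p=cv2.imread('pics/w11.png').astype(int).min(2)
n,l,s,c=cv2.connectedComponentsWithStats((p>190).astype(np.uint8))
for i in range(1,n):
  if s[i,4]>60: print(s[i],c[i].round(1))
L=[c[i] for i in range(1,n) if 200<s[i,4]<400 and 20<s[i,3]<40 and c[i][1]<220]
print(angle('w11.png',[L[0],L[2]],L[1],0))
"
```

```text
[277  83  10  32 301] [281.7  98.2]
[276 129  11  32 319] [281.1 144.5]
[279 167   9  29 243] [283.2 181. ]
[ 395  176  165  150 5074] [464.  235.6]
[ 421  202  139  133 7745] [489.5 259.1]
[222 243  10  15 118] [226.3 249.3]
[232 350   8  35 162] [235.5 368.6]
[448 376  14  16  76] [454.4 383. ]
(array([509.73472726, -79.42257178]), array([-0.02053655]))
```

```bash
python3 -c "
from h import *
a,b=ray('w7.png',[[336,207],[337.4,123]],99)[:,:2];d=b-a;print('clamp',np.pi/2+0.0874+np.pi/2-np.arctan2(d[1],d[0])-np.pi/2, 'bar dir',np.arctan2(d[1],d[0]),'shut dir',np.pi/2+.0874)
print(env.job_done())"
```

```text
clamp -0.029979851046335604 bar dir 1.6881761778412319 shut dir 1.6581963267948965
the job is handed in; nothing more can be done
None
```

The job is handed in: the new nose rib lies in the machine's bed with its shaped edge towards the turntable, the clamp is shut over it (bar within about 0.03 rad of shut by camera), and the thumbwheel bar is about 0.02 rad off the pointers.

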